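# Change over the heated soldering vise

## Robot

A 7-joint arm with a two-finger parallel gripper is mounted at the origin on the work surface. World frame = base frame: x ahead of the robot, y to its left, z up, the work surface at z = 0. Lengths are in m, angles in rad, forces in N, time in s.
With the tool pointing down it reaches from about 0.4 to 0.875 m from the base axis. Payload 4.4 kg.
Tool frame: the origin (TCP) lies midway between the tips of the shut fingers; the grasp point (between the pads) lies 19 mm behind it; z points along the fingers, y is the line along which they close (so a half turn about z gives the same grasp; the last joint's range is limited). The gripper opens to 85 mm and grips with 20 to 120 N. Pads are 22 mm wide; open, the fingers measure 114 mm over their backs; the gripper's body (76 mm by 85 mm) begins 54 mm behind the grasp point. The pads swing forward as they close: fully open they stand 13 mm farther back than shut.
Start: joints at [1.249, 0.628, 0.038, 1.517, -0.027, 0.996, -0.02], TCP at [0.164, -0.629, 0.231] pointing down, gripper open.
Joint ranges: [-3.06, 3.06], [-0.37, 2.12], [-1.25, 1.32], [0.18, 2.47], [-1.1, 4.24], [0.23, 1.98], [-2.94, 2.94]. Speed limits (rad/s): [2.57, 2.57, 3.14, 3.14, 3.14, 3.14, 3.14].

## Interface

Orientations are given as a unit quaternion [x, y, z, w].
In Python, from rig import robot gives the robot as it stands.
- The arm moves only by the tool servo_tool, never from a script. Its argument "commands" is a list of rows, each a list of 7 numbers: the turn, a rotation vector about the tool's x, y, z each as a share of 6 degrees, from -1 to 1, then the shift along the tool's x, y, z each as a share of 0.02 m, from -1 to 1, then the opening, from 0 (shut) to 1 (fully open). In form: [[wx, wy, wz, x, y, z, hand], ...]. A call has 1 to 20 rows; each row shifts and turns the commanded pose from where the row before left it, along the tool's axes as they then stand; what a row does not reach is not made up. A row lasts 1/10 s, in which the tool goes at most 50 mm and 8.59 degrees, less where a joint would pass 70% of its speed; a pose out of reach is approached as far as the arm can. A call with a number of a shift or a turn outside -1 to 1 is refused whole. A call with a gripper value outside its range is refused whole. The fingers move at their own pace and stop on an object; "grip_force" is the grip in N (left out, the last holds). Time passes only in rows, so rows that do not move let the fingers close. It gives the time, the measured TCP pose, the force, the opening and the grip force at its end, in the units of the state.
- robot.state(): the state, without advancing time (a new reading comes with each control period).
- robot.capture(name): name is "side" or "top" or "wrist"; returns (picture, depth): 480x640x3 uint8, red, green, blue; 480x640 float32, m along the optical axis (not along the pixel's ray), 0 where there is no reading.
- robot.get_calibration(name): a dict with "camera_matrix" (3x3 intrinsics, pixels), "k1" (the pictures are not rectified: a ray, as slopes to the right and down, at radius r is drawn at 1 + k1 r^2 times it, then the intrinsics apply), "T" (4x4, takes a point from camera to world coordinates); the wrist camera has in their place "tool_from_camera" (4x4, takes a point from camera to tool coordinates, whose origin is the TCP and whose axes are the flange's). Camera axes: x right, y up, looking along -z (the intrinsics and any distortion apply to the point x, -y, -z); pixel columns grow to the right and rows downward; lengths in m; the calibration is good to about 2 mm. A picture is of the moment at which its call begins: read the wrist's pose just before it. get_calibration takes no time and is no camera call.
- robot.job_done(): hands the job in; it is judged then, once.
The state is a dict: "clock": time; "joint_positions": joint angles; "joint_velocities": joint speeds; "joint_torque": joint torques, N m; "ee_pos": TCP position; "tool_rot": TCP orientation; "wrist_force": force on the tool from outside, world axes, zero at the start; "moment": the same for the moment, N m; "grip_width": finger opening in m; "grip_force": force on a finger pad.
Only numpy, scipy, OpenCV 4.12 (cv2) and the standard library are available. Lean on these libraries where they do the work, as an engineer would, in place of code of your own. Each camera call takes 0.05 s, during which the arm holds its last target. There are 200 camera calls.

## Task

Change over the heated soldering vise: first turn the heater unit's dial down to mark 2 (standby, the mark with the dot), and only then slide the vise jaw fully open. Lift out all the finished tee parts and put them in the steel tray, put the one blank part upright on the vise bed midway along the jaws and slide the jaw shut so that it is clamped. Last, turn the dial to mark 5, the long mark in the middle of the scale; leave the pipe elbow, the flux jar and everything else on the bench where they are.

Things in the scene. Friction and masses are not known exactly. Their poses are not given: they have to be found in the camera images.
- dial (a joint): angle of the heater dial in rad: 0 with the pointer on mark 0 (fully anticlockwise), growing clockwise seen from above to 4.712 at mark 10; evenly spaced, 0.4712 per mark, so mark 2 = 0.942 and mark 5 = 2.356. Starts between 2.5 and 3.8. Turns with light friction (0.06 N m) and stays where it is left
- dial_grip (a point): point on the dial's upright axis at the height to grip, 92 mm above the bench. The dial is a black disc of 44 mm diameter carrying an upright grip bar 14 mm thick, 42 mm long and with its top 7 mm above this point and its foot 25 mm below it. The point turns with the dial; the bar runs along the point's x axis and the white pointer line on top lies toward its -x end
- station: heater unit, a fixed black box 170 (x) x 130 (y) x 55 mm, left or right of the vise; origin: centre of its underside. Dial axis 25 mm from the centre toward -x. Eleven white marks around the dial: mark 0 lies 135 degrees anticlockwise of the unit's +x, mark 5 along +x (away from the robot), mark 10 at 135 degrees clockwise; 0, 5 and 10 are long, 2 has a dot at its outer end
- vise: fixed heated vise; dark base 220 mm long (y), x from -110 to +75 mm; origin on its underside. Bed 15 mm above the bench. Fixed jaw: face at x = +45 mm, top 35 mm above the bench, 200 mm long. Moving jaw on the -x side, opens toward -x, 190 mm long, top 37 mm above the bench; a 6 mm lip on it overhangs the clamped feet, so parts cannot be lifted while it is shut
- jaw (a joint): opening of the moving jaw in m: about 0 (gap 41 mm) when shut on a 40 mm foot (it can go to -0.003), growing as it opens to 0.05 (fully open, gap about 91 mm, of which the lip covers 6 mm). Sliding friction about 5 N; stays where it is left
- jaw_handle (a point): centre of the moving jaw's handle, 57 mm above the bench: an upright black bar 14 mm thick (in the vise's x), 50 mm long (y), standing from the jaw's top (37 mm) to 77 mm above the bench. Axes as the vise's. Pull toward the vise's -x to open. When shut it lies 50 mm from the stems of the clamped parts
- bed (a point): point on the bed's surface, midway along the jaws, where the centre of a clamped foot lies (24.5 mm to +x of the vise's origin); axes as the vise's
- tee1: finished tee, 0.16 kg, may be absent: square aluminium foot 40 x 40 x 14 mm; brass stem, diameter 16 mm, up from its middle to 50 mm; across the stem's top a copper tube, diameter 14 mm, 44 mm long along the part's y, axis at height 50 mm (overall height 57 mm). Origin: centre of the foot's underside, z up the stem. Starts clamped in the vise, foot flat on the bed, tube parallel to the jaws
- tee2: finished tee, 0.16 kg, may be absent: square aluminium foot 40 x 40 x 14 mm; brass stem, diameter 16 mm, up from its middle to 50 mm; across the stem's top a copper tube, diameter 14 mm, 44 mm long along the part's y, axis at height 50 mm (overall height 57 mm). Origin: centre of the foot's underside, z up the stem. Starts clamped in the vise, foot flat on the bed, tube parallel to the jaws
- tee3: finished tee, 0.16 kg, may be absent: square aluminium foot 40 x 40 x 14 mm; brass stem, diameter 16 mm, up from its middle to 50 mm; across the stem's top a copper tube, diameter 14 mm, 44 mm long along the part's y, axis at height 50 mm (overall height 57 mm). Origin: centre of the foot's underside, z up the stem. Starts clamped in the vise, foot flat on the bed, tube parallel to the jaws
- blank: blank part, about 0.14 kg, always present: square aluminium foot 40 x 40 mm, 14 mm thick, with an upright brass stem, diameter 16 mm, up to height 50 mm; no cross tube. Origin: centre of the foot's underside, z up along the stem. Starts upright on the bench beyond the vise, turned any way; the jaw squares it up when it is within about 10 degrees
- tray: open steel tray 240 (x) x 130 (y) mm outside, walls 4 mm thick and 25 mm high, floor 4 mm, fixed; origin at the centre of its underside. It stands on the other side of the vise from the heater unit
- elbow: white plastic pipe elbow, loose, about 90 mm across, 58 mm high; bystander, not to be disturbed; origin at about the middle of its underside
- flux: white flux jar, loose, diameter 44 mm, 90 mm high; bystander, not to be disturbed; origin at about the middle of its underside
Things that resemble listed ones, but are neither listed nor needed, are in the scene too. Leave any blue or turquoise look-alike of the tee3 alone.

How it is judged:
On the way, in this order (a step that is already met when the one before it is completed fails the run):
1. the dial is at mark 2 with the vise still shut (value of joint dial between 0.7724 and 1.1124 rad and value of joint jaw below 0.008 m), for 0.3 s.
2. the jaw is slid fully open (value of joint jaw above 0.042 m), for 0.2 s.
3. all the tees lie in the tray, the dial still at mark 2 (x of tee1 in the frame of tray between -0.118 and 0.118 m and y of tee1 in the frame of tray between -0.063 and 0.063 m and z of tee1 in the frame of tray between -0.005 and 0.05 m and linear speed of each of tee1, tee2, tee3 below 0.03 m/s and x of tee2 in the frame of tray between -0.118 and 0.118 m and y of tee2 in the frame of tray between -0.063 and 0.063 m and z of tee2 in the frame of tray between -0.005 and 0.05 m and x of tee3 in the frame of tray between -0.118 and 0.118 m and y of tee3 in the frame of tray between -0.063 and 0.063 m and z of tee3 in the frame of tray between -0.005 and 0.05 m and value of joint dial between 0.7724 and 1.1124 rad), for 0.2 s.
4. the blank is clamped upright, midway along the jaws, the dial still at mark 2 (value of joint jaw below 0.005 m and x of blank in the frame of bed between -0.007 and 0.007 m and y of blank in the frame of bed between -0.03 and 0.03 m and z of blank in the frame of bed between -0.005 and 0.005 m and angle between blank's own z axis and vertical below 0.12 rad and value of joint dial between 0.7724 and 1.1124 rad), for 0.3 s.
5. the dial is at mark 5 (value of joint dial between 2.186 and 2.526 rad), for 0.2 s.
At the end, for the whole second after the job is handed in: Dial within 0.17 rad of mark 5; jaw shut to within 5 mm on the blank, which stands upright and flat on the bed, within 30 mm of the middle along the jaws; every tee present at rest in the tray, any way up; elbow and flux jar moved less than 40 mm (all of step 5 and value of joint jaw below 0.005 m and x of blank in the frame of bed between -0.007 and 0.007 m and y of blank in the frame of bed between -0.03 and 0.03 m and z of blank in the frame of bed between -0.005 and 0.005 m and angle between blank's own z axis and vertical below 0.12 rad and x of tee1 in the frame of tray between -0.118 and 0.118 m and y of tee1 in the frame of tray between -0.063 and 0.063 m and z of tee1 in the frame of tray between -0.005 and 0.05 m and linear speed of each of tee1, tee2, tee3, blank below 0.03 m/s and x of tee2 in the frame of tray between -0.118 and 0.118 m and y of tee2 in the frame of tray between -0.063 and 0.063 m and z of tee2 in the frame of tray between -0.005 and 0.05 m and x of tee3 in the frame of tray between -0.118 and 0.118 m and y of tee3 in the frame of tray between -0.063 and 0.063 m and z of tee3 in the frame of tray between -0.005 and 0.05 m); the robot touches nothing.
It fails at once if the pipe elbow or the flux jar is moved by more than 40 mm (distance of any of elbow, flux from where it was at the start of the episode above 0.04 m).
Of tee1, tee2, tee3 only 2 to 3 are there at a start; the rules pass over those that are not, and their reading is None.
At some moment in a run one of blank, tee1, tee2, tee3 may be knocked a few centimetres aside while the robot is not near it.
It also fails if it takes over 184 s, if anything falls off the work surface, if the arm or the gripper's body presses on something with over 40 N, if the wrist force passes 120 N, or if a joint passes its speed limit or range.

## Working session

There is one attempt and no reset: what is moved stays moved. The work goes in short steps, Python scripts to look and compute and a tool call to move; the robot and the scene stay as the last step left them, time stands still between calls to the robot, and variables do not carry over. Pictures are saved under pics/ and viewed, at most 14 in all, crops included, and the job is handed in when it is done.

Besides the shell and the picture viewer there is one more tool, called after "Call:" as name([rows], argument=value, ...), one row to a line, values as JSON. servo_tool: Moves the arm, as the interface text tells. Shift numbers are shares of 0.02 m and turn numbers shares of 6 degrees, none past 1 either way. Its arguments: {"type":"object","properties":{"commands":{"type":"array"},"grip_force":{"type":"number"}},"required":["commands"]}

```bash
ls; mkdir -p pics; cat > h.py <<'E'
import numpy as np, cv2
from rig import robot
def cal(n,st=None):
    c=robot.get_calibration(n); K=np.array(c["camera_matrix"]); k1=c["k1"]
    if "T" in c: T=np.array(c["T"])
    else:
        from scipy.spatial.transform import Rotation as R
        st=st or robot.state(); W=np.eye(4); W[:3,:3]=R.from_quat(st["tool_rot"]).as_matrix(); W[:3,3]=st["ee_pos"]
        T=W@np.array(c["tool_from_camera"])
    return K,k1,T
def rays(c,px):
    K,k1,T=c; u=cv2.undistortPoints(np.array(px,float).reshape(-1,1,2),K,np.array([k1,0,0,0,0.]))[:,0]
    d=np.c_[u[:,0],-u[:,1],-np.ones(len(u))]
    return T[:3,3],d@T[:3,:3].T
def onplane(c,px,z):
    o,d=rays(c,px); t=(z-o[2])/d[:,2]; return o+d*t[:,None]
def cloud(c,depth):
    v,u=np.mgrid[0:480,0:640]; o,d=rays(c,np.c_[u.ravel(),v.ravel()])
    return (o+d*depth.ravel()[:,None]).reshape(480,640,3)
def project(c,P):
    K,k1,T=c; q=(np.atleast_2d(P)-T[:3,3])@T[:3,:3]; s=np.c_[q[:,0]/-q[:,2],-q[:,1]/-q[:,2]]
    s=s*(1+k1*(s**2).sum(1))[:,None]; return s@K[:2,:2].T+K[:2,2]
def save(n,im): cv2.imwrite(f"pics/{n}.png",im[:,:,::-1])
E
python3 - <<'E'
from h import *
s=robot.state(); print(s)
for n in ("top","side"):
    p,d=robot.capture(n); save(n+"0",p); np.save(f"pics/{n}0.npy",d); c=cal(n); print(n,c[0].tolist(),c[1],c[2].round(3).tolist(),(d>0).mean())
print(robot.get_calibration("wrist"))
E
```

```text
pics
{'clock': 0.0, 'joint_positions': array([ 1.24922535,  0.62935397,  0.03842377,  1.51837952, -0.02699532,
        0.99631008, -0.02000274]), 'joint_velocities': array([-5.20085563e-04,  5.59209026e-04, -1.28566295e-03, -5.07229006e-05,
       -1.92439200e-05,  1.61313835e-03, -1.86468848e-03]), 'joint_torque': array([-2.49259683e-04, -5.63391638e+01,  1.22598588e+00, -1.93440950e+01,
        1.08961310e-02,  1.04411604e-02, -2.46148062e-07]), 'ee_pos': array([ 0.16431979, -0.62822876,  0.23038001]), 'tool_rot': array([ 9.91832417e-01,  1.27544200e-01, -1.32988627e-04, -9.57527146e-04]), 'wrist_force': array([ 0.44220575,  0.04175177, -0.16700222]), 'moment': array([ 0.03972662, -0.00488237,  0.01419176]), 'grip_force': 0.0, 'grip_width': 0.08538877450258017}
top [[458.851638756417, 0.0, 321.75245562493893], [0.0, 458.851638756417, 248.48180717806363], [0.0, 0.0, 1.0]] 0.021313471937016788 [[-0.034, 0.976, -0.215, 0.385], [-0.999, -0.034, 0.001, 0.001], [-0.006, 0.214, 0.977, 0.931], [0.0, 0.0, 0.0, 1.0]] 0.99611328125
side [[458.5651861050782, 0.0, 317.55584704859393], [0.0, 458.5651861050782, 235.56041573855774], [0.0, 0.0, 1.0]] -0.09635014990172933 [[-0.876, 0.274, -0.398, 0.126], [-0.483, -0.462, 0.744, 0.777], [0.02, 0.843, 0.537, 0.642], [0.0, 0.0, 0.0, 1.0]] 0.9959407552083334
{'camera_matrix': array([[406.00868035,   0.        , 316.96102558],
       [  0.        , 406.00868035, 242.7195664 ],
       [  0.        ,   0.        ,   1.        ]]), 'k1': -0.07778967417879151, 'tool_from_camera': array([[ 4.63162315e-04,  9.61725447e-01,  2.74014507e-01,
         6.97308867e-02],
       [ 9.99999720e-01, -2.84567866e-04, -6.91518235e-04,
        -5.80131908e-04],
       [-5.87074960e-04,  2.74014750e-01, -9.61725310e-01,
        -1.42214475e-01],
       [ 0.00000000e+00,  0.00000000e+00,  0.00000000e+00,
         1.00000000e+00]])}
```

View pics/top0.png

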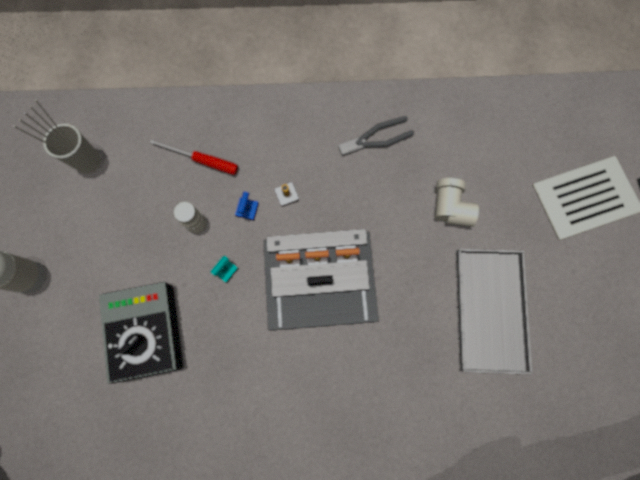

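View pics/side0.png

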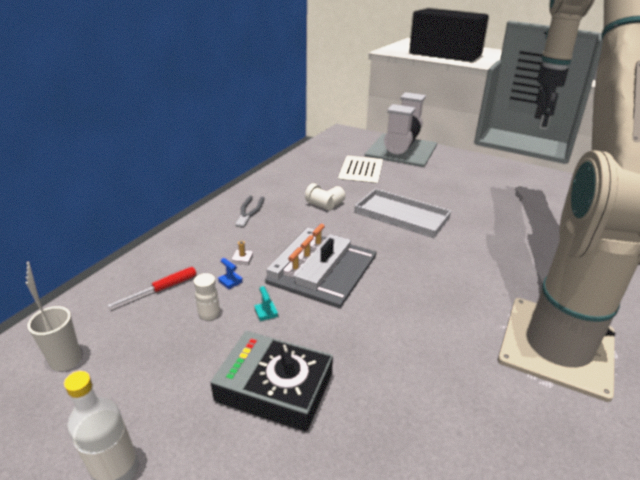

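The top view shows the heater at left (dial about (135,345)), the vise in the middle (handle (320,281)) with three tees whose tubes lie at about (288,258), (317,255) and (347,252). The blank is at (287,193), the tray at (492,312), the elbow at (457,203) and the jar at (187,213). The blue and turquoise look-alikes are at (247,206) and (224,269). The side view agrees.

```bash
cat > m.py <<'E'
from h import *
p=cv2.imread("pics/top0.png")[:,:,::-1]; d=np.load("pics/top0.npy"); c=cal("top"); C=cloud(c,d)
hsv=cv2.cvtColor(np.ascontiguousarray(p),cv2.COLOR_RGB2HSV)
def box(u0,v0,u1,v1):
    m=np.zeros((480,640),bool); m[v0:v1,u0:u1]=1; return m
def rep(name,m):
    P=C[m]; r=cv2.minAreaRect((P[:,:2]*1000).astype(np.float32)); print(name,m.sum(),"mean",P.mean(0).round(4),"z",np.percentile(P[:,2],[5,50,95]).round(4),"rect",np.round(r[0],1),np.round(r[1],1),round(r[2],1))
X,Y,Z=C[...,0],C[...,1],C[...,2]
print("bench",np.median(Z[400:440,250:400]))
org=(hsv[...,0]<18)&(hsv[...,1]>130)&(hsv[...,2]>90)&box(260,235,380,275)
n,l,s,ce=cv2.connectedComponentsWithStats(org.astype(np.uint8))
for i in range(1,n):
    if s[i,4]>30:
        rep("tube",l==i); print(onplane(c,[ce[i]],0.015+0.050+0.003).round(4))
rep("handle",box(290,265,350,300)&(Z>0.06))
rep("handletop",box(290,265,350,300)&(Z>0.07))
rep("fixjaw",box(255,225,380,252)&(Z>0.028)&(Z<0.045)&(hsv[...,1]<40))
rep("movjaw",box(260,255,380,300)&(Z>0.030)&(Z<0.045))
rep("vise",box(255,225,385,335)&(Z>0.006))
rep("blank",box(265,175,310,215)&(Z>0.006))
rep("blanktop",box(265,175,310,215)&(Z>0.035))
rep("tray",box(440,235,545,385)&(Z>0.012))
rep("trayfloor",box(440,235,545,385)&(Z>0.002)&(Z<.012))
rep("station",box(90,270,195,395)&(Z>0.04)&(Z<.065))
rep("bar",box(90,300,180,385)&(Z>0.085))
rep("disc",box(90,300,180,385)&(Z>0.061))
for n,b in (("elbow",box(425,170,490,235)),("flux",box(168,195,215,240)),("blue",box(230,185,263,225)),("teal",box(205,252,242,288))): rep(n,b&(Z>0.01))
E
python3 m.py
python3 - <<'E'
from h import *
p=cv2.imread("pics/top0.png"); a=cv2.resize(p[270:400,80:210],(520,520),interpolation=cv2.INTER_CUBIC); cv2.imwrite("pics/dialcrop.png",a)
E
```

```text
bench -0.0002380365483437008
tube 130 mean [ 0.563  -0.0481  0.0838] z [0.067  0.0709 0.0737] rect [485.1 -16.3] [ 40.4 199.5] 68.7
[[ 0.5663 -0.0488  0.068 ]]
tube 126 mean [0.5626 0.0101 0.0702] z [0.0656 0.0707 0.0735] rect [562.7  10.5] [10.5 40.7] 1.5
[[0.5631 0.0101 0.068 ]]
tube 127 mean [0.5577 0.065  0.0828] z [0.0662 0.0708 0.0738] rect [475.2  44.9] [196.3  42.5] 13.6
[[0.5607 0.0659 0.068 ]]
handle 224 mean [0.508  0.0066 0.1096] z [0.0651 0.0763 0.0795] rect [453.4   8.8] [ 49.1 136.9] 88.5
handletop 205 mean [0.5081 0.0063 0.1137] z [0.0735 0.0766 0.0798] rect [457.  -7.] [136.9  49. ] 13.3
fixjaw 1571 mean [0.5986 0.0103 0.0344] z [0.0304 0.0346 0.0374] rect [597.2  10.5] [ 36.7 199.6] 2.6
movjaw 2617 mean [0.5232 0.0076 0.0366] z [0.0336 0.0367 0.0394] rect [529.2   7.6] [ 71.1 189.5] 2.7
vise 10177 mean [0.5196 0.0074 0.0332] z [0.0127 0.0288 0.0702] rect [500.2   6.2] [231.  220.3] 2.7
blank 369 mean [0.7007 0.07   0.0305] z [0.0104 0.0146 0.0512] rect [559.4  29.2] [351.2  41.9] 15.9
blanktop 72 mean [0.688  0.0672 0.097 ] z [0.0361 0.0498 0.4488] rect [549.   40.6
[... 244 characters left out ...]
n 5933 mean [0.4307 0.3494 0.0557] z [0.0511 0.0558 0.0611] rect [430.9 352.5] [171.4 130.2] 9.3
bar 276 mean [0.4039 0.3105 0.1876] z [0.088  0.0985 0.9313] rect [405.2 183.6] [365.2  38.1] 89.6
disc 868 mean [0.4048 0.3329 0.1051] z [0.0613 0.0692 0.1008] rect [391.2 192.3] [381.9  67.4] 84.6
elbow 1570 mean [ 0.6612 -0.2674  0.0515] z [0.025  0.0446 0.0559] rect [ 527.4 -172.5] [111.6 435.2] 53.8
flux 677 mean [0.6428 0.2528 0.0786] z [0.0211 0.0851 0.0918] rect [518.2 145.7] [390.9  43.9] 40.9
blue 412 mean [0.6682 0.1486 0.0547] z [0.0113 0.0161 0.0583] rect [539.3  96. ] [358.7  53.5] 23.1
teal 409 mean [0.5481 0.1969 0.032 ] z [0.0118 0.0167 0.0579] rect [551.2 200.7] [40.6 43.7] 50.7
```

View pics/dialcrop.png

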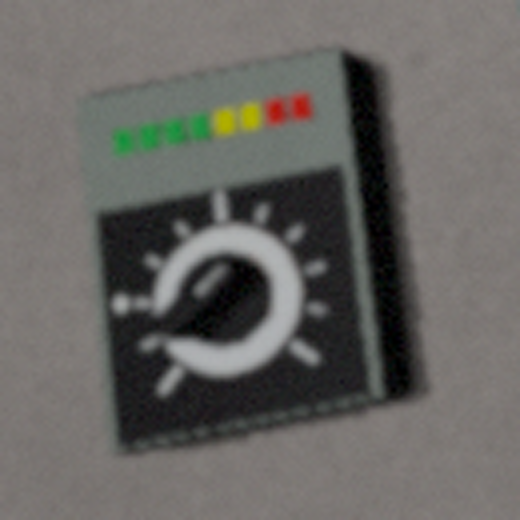

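The crop shows the pointer line at crop (215,280), up and to the right, with mark 5 at (220,205) and the dotted mark 2 at (120,303). Next I move clear of the start pose toward the dial.

Call:
servo_tool([
  [0,0,0.817,0,0,0,1],
  [0,0,0.817,0,0,0,1],
  [0,0,0.817,0,0,0,1],
  [0,0,0,1,-1,0,1],
  [0,0,0,1,-1,0,1],
  [0,0,0,1,-1,0,1],
  [0,0,0,1,-1,0,1],
  [0,0,0,1,-1,0,1],
  [0,0,0,1,-1,0,1],
  [0,0,0,1,-1,0,1],
  [0,0,0,1,-1,0,1],
  [0,0,0,1,-1,0,1],
  [0,0,0,1,-1,0,1],
  [0,0,0,1,-1,0,1],
  [0,0,0,1,-1,0,1],
  [0,0,0,1,-1,0,1],
  [0,0,0,1,-1,0,1],
  [0,0,0,1,-1,0,1],
  [0,0,0,1,-1,0,1],
  [0,0,0,0.8,-1,0,1],
])

```text
clock: 2.1
ee_pos: [0.5017, -0.2879, 0.2309]
tool_rot: [1.0, -0.0, -0.0, -0.0]
wrist_force: [0.2, 0.4, -0.0]
grip_width: 0.0854
grip_force: 0.0
```

```bash
cat >> m.py <<'E'
print("---- refined")
ok=(d>0)
def rr(P): 
    r=cv2.minAreaRect((P[:,:2]*1000).astype(np.float32)); return np.round(r[0],1),np.round(r[1],1),round(r[2],1)
def rep2(name,m,z):
    v,u=np.nonzero(m&ok); P=onplane(c,np.c_[u,v],z); print(name,len(u),"mean",P.mean(0).round(4),rr(P))
    q=P[:,:2]-P[:,:2].mean(0); w,V=np.linalg.eigh(q.T@q); print("   axis deg",np.degrees(np.arctan2(V[1,1],V[0,1])).round(1))
rep2("bar",box(90,300,180,385)&(Z>0.092)&(Z<.11),.099)
rep2("handle",box(290,265,350,300)&(Z>0.07)&(Z<.085),.077)
rep2("tray",box(440,235,545,385)&(Z>0.018)&(Z<.03),.025)
rep2("blankfoot",box(265,175,310,215)&(Z>0.009)&(Z<.019),.014)
rep2("blanktop",box(265,175,310,215)&(Z>0.045)&(Z<.055),.05)
rep2("station",box(90,270,195,395)&(Z>0.045)&(Z<.06),.055)
rep2("elbow",box(425,170,490,235)&(Z>.01)&(Z<.07),.04)
rep2("flux",box(168,195,215,240)&(Z>.08)&(Z<.1),.09)
# white pointer on bar top
m=box(90,300,180,385)&(Z>0.09)&(Z<.11)&(hsv[...,2]>90); rep2("pointer",m,.099)
# marks: white on station top
m=box(90,300,180,385)&(Z<.062)&(Z>.045)&(hsv[...,2]>130)&(hsv[...,1]<50)
n,l,s,ce=cv2.connectedComponentsWithStats(m.astype(np.uint8))
for i in range(1,n): print("mark",s[i,4],onplane(c,[ce[i]],.055).round(4))
E
python3 m.py | sed -n '/refined/,$p'; python3 -c "
from h import *
s=robot.state();print(s['ee_pos'],s['tool_rot'],s['joint_positions'].round(2))"
```

```text
---- refined
bar 213 mean [0.4061 0.3487 0.099 ] (array([405.9, 347.8]), array([15.6, 43.7]), 45.3)
   axis deg 135.5
handle 196 mean [0.5136 0.0065 0.077 ] (array([513.7,   7.1]), array([14.2, 49.2]), 2.5)
   axis deg 92.4
tray 1021 mean [ 0.4486 -0.334   0.025 ] (array([ 450.6, -331.4]), array([131.1, 240.3]), 86.4)
   axis deg 176.5
blankfoot 268 mean [0.7044 0.0709 0.014 ] (array([707. ,  71.3]), array([40.9, 39.5]), 20.0)
   axis deg 99.6
blanktop 56 mean [0.7069 0.0712 0.05  ] (array([706.4,  71.3]), array([14.2, 17.1]), 89.0)
   axis deg -169.9
station 5412 mean [0.4326 0.3508 0.055 ] (array([430.4, 350.4]), array([170.1, 132. ]), 9.4)
   axis deg -168.9
elbow 1554 mean [ 0.6649 -0.2709  0.04  ] (array([ 668.5, -275.9]), array([ 86.4, 100.4]), 85.1)
   axis deg -158.2
flux 356 mean [0.6498 0.2597 0.09  ] (array([650.1, 259.8]), array([41.2, 38.9]), 46.0)
   axis deg -142.7
pointer 33 mean [0.4071 0.3498 0.099 ] (array([405.1, 348.7]), array([15.5, 41.1]), 45.3)
   axis deg 140.0
mark 11 [[0.449  0.3579 0.055 ]]
mark 347 [[0.4052 0.348  0.055 ]]
mark 1 [[0.4148 0.3198 0.055 ]]
mark 9 [[0.4057 0.401  0.055 ]]
mark 11 [[0.3813 0.3155 0.055 ]]
mark 11 [[0.3711 0.3758 0.055 ]]
[ 0.5017429  -0.28789945  0.23093835] [ 9.99999962e-01 -1.35253480e-04 -1.13055904e-04 -2.10410258e-04] [ 0.41  0.53  0.1   1.72 -0.06  0.89 -1.04]
```

Call:
servo_tool([
  [0,0,0,0,-1,0,1],
  [0,0,0,0,-1,0,1],
  [0,0,0,0,-1,0,1],
  [0,0,0,0,-1,0,1],
  [0,0,0,0,-1,0,1],
  [0,0,0,0,-1,0,1],
  [0,0,0,0,-1,0,1],
  [0,0,0,0,-1,0,1],
  [0,0,0,0,-1,0,1],
  [0,0,0,0,-1,0,1],
  [0,0,0,0,-1,0,1],
  [0,0,0,0,-1,0,1],
  [0,0,0,0,-1,0,1],
  [0,0,0,0,-1,0,1],
  [0,0,0,0,-1,0,1],
  [0,0,0,0,-1,0,1],
  [0,0,0,0,-1,0,1],
  [0,0,0,0,-1,0,1],
  [0,0,0,0,-1,0,1],
  [0,0,0,0,-1,0,1],
])

```text
clock: 4.1
ee_pos: [0.5008, 0.1116, 0.231]
tool_rot: [1.0, -0.0, -0.0, 0.0]
wrist_force: [0.2, -0.1, 0.1]
grip_width: 0.0855
grip_force: 0.0
```

Call:
servo_tool([
  [0,0,0,-0.4,-1,0,1],
  [0,0,0,-0.4,-1,0,1],
  [0,0,0,-0.4,-1,0,1],
  [0,0,0,-0.4,-1,0,1],
  [0,0,0,-0.4,-1,0,1],
  [0,0,0,-0.4,-1,0,1],
  [0,0,0,-0.4,-1,0,1],
  [0,0,0,-0.4,-1,0,1],
  [0,0,0,-0.4,-1,0,1],
  [0,0,0,-0.4,-1,0,1],
  [0,0,0,-0.4,-1,0,1],
  [0,0,0,-0.4,-0.6,0,1],
  [0,0,-1,0,0,0,1],
  [0,0,-1,0,0,0,1],
  [0,0,-1,0,0,0,1],
  [0,0,-1,0,0,0,1],
  [0,0,-1,0,0,0,1],
  [0,0,-1,0,0,0,1],
  [0,0,-1,0,0,0,1],
  [0,0,-1,0,0,0,1],
])

```text
clock: 6.1
ee_pos: [0.4052, 0.3423, 0.2311]
tool_rot: [0.913, 0.408, -0.0, 0.0]
wrist_force: [-0.2, 0.3, 0.3]
grip_width: 0.0853
grip_force: 0.0
```

Call:
servo_tool([
  [0,0,-1,0,0,0,1],
  [0,0,-1,0,0,0,1],
  [0,0,-1,0,0,0,1],
  [0,0,-1,0,0,0,1],
  [0,0,-1,0,0,0,1],
  [0,0,-1,0,0,0,1],
  [0,0,-1,0,0,0,1],
  [0,0,-1,0,0,0,0.7],
  [0,0,-1,0,0,0,0.7],
  [0,0,-1,0,0,0,0.7],
  [0,0,-1,0,0,0,0.7],
  [0,0,-1,0,0,0,0.7],
  [0,0,-1,0,0,0,0.7],
  [0,0,-1,0,0,0,0.7],
  [0,0,-0.6,0,0,0,0.7],
])

```text
clock: 7.6
ee_pos: [0.4053, 0.3422, 0.231]
tool_rot: [0.377, 0.926, -0.0, 0.0]
wrist_force: [0.0, -0.7, -0.0]
grip_width: 0.0598
grip_force: 0.0
```

```bash
python3 - <<'E'
from h import *
from scipy.spatial.transform import Rotation as R
s=robot.state(); print(s['ee_pos'],np.degrees(np.arctan2(*R.from_quat(s['tool_rot']).as_matrix()[[1,0],0])),s['joint_positions'].round(2),s['clock'])
p,d=robot.capture("wrist"); save("w1",p); c=cal("wrist",s); C=cloud(c,d); Z=C[...,2]
m=(d>0)&(Z>.092)&(Z<.106); m&=np.hypot(C[...,0]-.406,C[...,1]-.347)<.035
v,u=np.nonzero(m); P=onplane(c,np.c_[u,v],.099); print(len(u),P.mean(0),cv2.minAreaRect((P[:,:2]*1000).astype(np.float32)))
E
```

```text
[0.40531744 0.3422186  0.23103771] 135.71504433693738 [-0.35  0.51 -0.6   1.84  0.36  0.9  -0.32] 7.6
1149 [0.40423812 0.35187131 0.099     ] ((404.6371154785156, 351.7076416015625), (13.294099807739258, 41.853050231933594), 45.70541000366211)
```

View pics/w1.png

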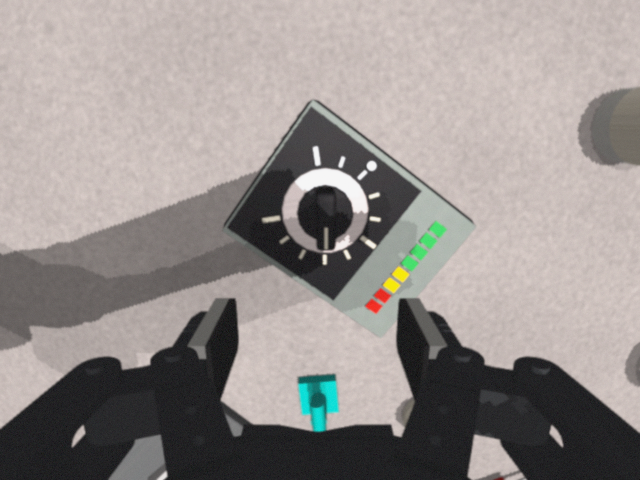

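The wrist picture shows the dial at (326,205), its pointer at (326,240) aimed at mark 7 (about 3.3 rad), and the dotted mark 2 at (371,166). This agrees with the top-view measurement.

Call:
servo_tool([
  [0,0,0,0.28,0.27,1,0.7],
  [0,0,0,0,0,1,0.7],
  [0,0,0,0,0,1,0.7],
  [0,0,0,0,0,1,0.7],
  [0,0,0,0,0,1,0.7],
  [0,0,0,0,0,1,0.7],
  [0,0,0,0,0,1,0.7],
  [0,0,0,0,0,0.85,0.7],
  [0,0,0,0,0,0,0],
  [0,0,0,0,0,0,0],
  [0,0,0,0,0,0,0],
  [0,0,0,0,0,0,0],
  [0,0,0,0,0,0,0],
], grip_force=30)

```text
clock: 8.95
ee_pos: [0.4053, 0.3508, 0.0753]
tool_rot: [0.378, 0.926, 0.0, 0.0]
wrist_force: [-2.4, -1.4, 6.5]
grip_width: 0.0137
grip_force: 33.0
```

Call:
servo_tool([
  [0,0,-1,0,0,0,0],
  [0,0,-1,0,0,0,0],
  [0,0,-1,0,0,0,0],
  [0,0,-1,0,0,0,0],
  [0,0,-1,0,0,0,0],
  [0,0,-1,0,0,0,0],
  [0,0,-1,0,0,0,0],
  [0,0,-1,0,0,0,0],
  [0,0,-1,0,0,0,0],
  [0,0,-1,0,0,0,0],
  [0,0,-1,0,0,0,0],
  [0,0,-1,0,0,0,0],
  [0,0,-1,0,0,0,0],
  [0,0,-1,0,0,0,0],
  [0,0,-1,0,0,0,0],
  [0,0,-1,0,0,0,0],
  [0,0,-1,0,0,0,0],
  [0,0,-1,0,0,0,0],
])

```text
clock: 10.75
ee_pos: [0.4053, 0.3503, 0.0753]
tool_rot: [-0.528, 0.849, -0.001, 0.0]
wrist_force: [-2.7, -2.4, 8.3]
grip_width: 0.0132
grip_force: 33.2
```

Call:
servo_tool([
  [0,0,-1,0,0,0,0],
  [0,0,-1,0,0,0,0],
  [0,0,-1,0,0,0,0],
  [0,0,-1,0,0,0,0],
  [0,0,-0.5,0,0,0,0],
  [0,0,0,0,0,0,0],
  [0,0,0,0,0,0,0],
  [0,0,0,0,0,0,0.6],
  [0,0,0,0,0,0,0.6],
  [0,0,0,0,0,0,0.6],
  [0,0,0,0,0,0,0.6],
])

```text
clock: 11.85
ee_pos: [0.4053, 0.3508, 0.0743]
tool_rot: [0.71, -0.704, -0.0, -0.0]
wrist_force: [0.2, -0.3, -0.6]
grip_width: 0.0514
grip_force: 0.0
```

Call:
servo_tool([
  [0,0,0,0,0,-1,0.6],
  [0,0,0,0,0,-1,0.6],
  [0,0,0,0,0,-1,0.6],
  [0,0,0,0,0,-1,0.6],
  [0,0,0,0,0,-1,0.6],
  [0,0,0,0,0,0,0.6],
])

```text
clock: 12.45
ee_pos: [0.4058, 0.3523, 0.1766]
tool_rot: [0.71, -0.704, -0.0, -0.002]
wrist_force: [1.7, 0.4, -0.9]
grip_width: 0.0512
grip_force: 0.0
```

```bash
python3 - <<'E'
from h import *
from scipy.spatial.transform import Rotation as R
s=robot.state(); print(s['ee_pos'],np.degrees(np.arctan2(*R.from_quat(s['tool_rot']).as_matrix()[[1,0],0])),s['joint_positions'].round(2),s['clock'])
p,d=robot.capture("wrist"); save("w2",p[:, :]); c=cal("wrist",s); C=cloud(c,d); Z=C[...,2]
m=(d>0)&(Z>.090)&(Z<.106); m&=np.hypot(C[...,0]-.406,C[...,1]-.35)<.035
v,u=np.nonzero(m); P=onplane(c,np.c_[u,v],.099); print(len(u),P.mean(0),cv2.minAreaRect((P[:,:2]*1000).astype(np.float32)))
E
```

```text
[0.40579478 0.35226077 0.17660368] -89.45402231420854 [-0.09  0.8  -1.14  1.88  0.85  1.05  1.56] 12.45
1693 [0.40579411 0.34865792 0.099     ] ((405.6565246582031, 348.91094970703125), (13.380142211914062, 41.92180633544922), 0.14191406965255737)
```

View pics/w2.png

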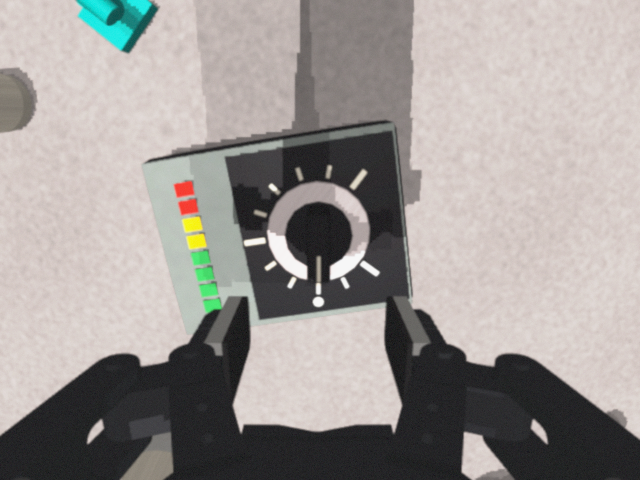

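The dial now reads mark 2: pointer at (318,270), in line with the dotted mark at (318,301). Next is the jaw handle.

Call:
servo_tool([
  [0,0,-0.35,0,0,0,0.45],
  [0,0,0,0.97,-0.256,0,0.45],
  [0,0,0,0.97,-0.256,0,0.45],
  [0,0,0,0.97,-0.256,0,0.45],
  [0,0,0,0.97,-0.256,0,0.45],
  [0,0,0,0.97,-0.256,0,0.45],
  [0,0,0,0.97,-0.256,0,0.45],
  [0,0,0,0.97,-0.256,0,0.45],
  [0,0,0,0.97,-0.256,0,0.45],
  [0,0,0,0.97,-0.256,0,0.45],
  [0,0,0,0.97,-0.256,0,0.45],
  [0,0,0,0.97,-0.256,0,0.45],
  [0,0,0,0.97,-0.256,0,0.45],
  [0,0,0,0.97,-0.256,0,0.45],
  [0,0,0,0.97,-0.256,0,0.45],
  [0,0,0,0.97,-0.256,0,0.45],
  [0,0,0,0.97,-0.256,0,0.45],
  [0,0,0,0.97,-0.256,0,0.45],
  [0,0,0,0.97,-0.256,0,0.45],
  [0,0,0,0,0,0,0.45],
])

```text
clock: 14.5
ee_pos: [0.5133, 0.0028, 0.1726]
tool_rot: [0.722, -0.692, -0.0, 0.001]
wrist_force: [-0.2, 0.1, 0.1]
grip_width: 0.0382
grip_force: 0.0
```

```bash
cat > w.py <<'E'
from h import *
from scipy.spatial.transform import Rotation as R
def yaw(s): return np.degrees(np.arctan2(*R.from_quat(s['tool_rot']).as_matrix()[[1,0],0]))
def look(name="wrist"):
    s=robot.state(); print(s['ee_pos'].round(4),yaw(s).round(2),s['joint_positions'].round(2),s['clock'])
    p,d=robot.capture(name); c=cal(name,s); C=cloud(c,d); C[d<=0]=np.nan
    return s,p,d,c,C
def slab(c,C,lo,hi,xy,r,z,name="",extra=True):
    m=(C[...,2]>lo)&(C[...,2]<hi)&(np.hypot(C[...,0]-xy[0],C[...,1]-xy[1])<r)&extra
    v,u=np.nonzero(m); P=onplane(c,np.c_[u,v],z); q=cv2.minAreaRect((P[:,:2]*1000).astype(np.float32))
    print(name,len(u),P.mean(0).round(4),np.round(q[0],1),np.round(q[1],1),round(q[2],1)); return P
def delta(s,xy):
    y=np.radians(yaw(s)); dx=np.array(xy)-s['ee_pos'][:2]
    print("shares x,y",(dx@[np.cos(y),np.sin(y)]/.02).round(2),(dx@[np.sin(y),-np.cos(y)]/.02).round(2))
E
python3 - <<'E'
from w import *
s,p,d,c,C=look()
slab(c,C,.072,.083,(.513,.007),.04,.077,"handle")
save("w3",p); delta(s,(.5136,.007))
E
```

```text
[0.5133 0.0028 0.1726] -87.64 [ 0.65  0.8  -1.18  1.94  0.87  1.05  2.25] 14.5
handle 1720 [0.5142 0.0054 0.077 ] [514.3   5.8] [13.5 49.2] 2.7
shares x,y -0.21 -0.02
```

Call:
servo_tool([
  [0,0,0,-0.15,-0.04,1,0.45],
  [0,0,0,0,0,1,0.45],
  [0,0,0,0,0,1,0.45],
  [0,0,0,0,0,1,0.45],
  [0,0,0,0,0,1,0.45],
  [0,0,0,0,0,0.7,0.45],
  [0,0,0,0,0,0.6,0.45],
  [0,0,0,0,0,0,0],
  [0,0,0,0,0,0,0],
  [0,0,0,0,0,0,0],
  [0,0,0,0,0,0,0],
  [0,0,0,0,0.5,0,0],
  [0,0,0,0,0.5,0,0],
  [0,0,0,0,0.5,0,0],
  [0,0,0,0,0.5,0,0],
  [0,0,0,0,0.45,0,0],
  [0,0,0,0,0,0,0],
  [0,0,0,0,0,0,0],
  [0,0,0,0,0,0,0],
], grip_force=50)

```text
clock: 16.45
ee_pos: [0.4649, 0.0077, 0.0483]
tool_rot: [0.723, -0.69, -0.001, -0.001]
wrist_force: [-0.8, 4.8, -10.1]
grip_width: 0.0131
grip_force: 50.9
```

Call:
servo_tool([
  [0,0,0,0,0,0,0.5],
  [0,0,0,0,0,0,0.5],
  [0,0,0,0,0,0,0.5],
  [0,0,0,0,0,-1,0.5],
  [0,0,0,0,0,-1,0.5],
  [0,0,0,0,0,-1,0.5],
  [0,0,0,0,0,-1,0.5],
  [0,0,0,0,0,-1,0.5],
  [0,0,0,0,0,-1,0.5],
  [0,0,1,0,0,0,0.5],
  [0,0,1,0,0,0,0.5],
  [0,0,1,0,0,0,0.5],
  [0,0,1,0,0,0,0.5],
  [0,0,1,0,0,0,0.5],
  [0,0,1,0,0,0,0.5],
  [0,0,1,0,0,0,0.5],
  [0,0,1,0,0,0,0.5],
  [0,0,1,0,0,0,0.5],
  [0,0,1,0,0,0,0.5],
  [0,0,1,0,0,0,0.5],
])

```text
clock: 18.45
ee_pos: [0.4651, 0.0066, 0.1688]
tool_rot: [-0.228, 0.974, -0.0, 0.0]
wrist_force: [0.2, 0.8, 0.4]
grip_width: 0.0428
grip_force: 0.0
```

Call:
servo_tool([
  [0,0,1,0,0,0,0.5],
  [0,0,1,0,0,0,0.5],
  [0,0,1,0,0,0,0.5],
  [0,0,1,0,0,0,0.5],
  [0,0,1,0,0,0,0.5],
  [0,0,1,0,0,0,0.5],
  [0,0,1,0,0,0,0.5],
  [0,0,1,0,0,0,0.5],
  [0,0,1,0,0,0,0.5],
  [0,0,1,0,0,0,0.5],
  [0,0,1,0,0,0,0.5],
  [0,0,1,0,0,0,0.5],
  [0,0,1,0,0,0,0.5],
  [0,0,1,0,0,0,0.5],
  [0,0,1,0,0,0,0.5],
  [0,0,1,0,0,0,0.5],
  [0,0,1,0,0,0,0.5],
  [0,0,1,0,0,0,0.5],
  [0,0,1,0,0,0,0.5],
])

```text
clock: 20.35
ee_pos: [0.465, 0.0069, 0.1688]
tool_rot: [0.692, 0.722, 0.0, 0.0]
wrist_force: [0.3, 0.2, -0.9]
grip_width: 0.0428
grip_force: 0.0
```

```bash
cat >> w.py <<'E'
def tubes(p,c,C,z,lo,hi,amin=40):
    h=cv2.cvtColor(np.ascontiguousarray(p),cv2.COLOR_RGB2HSV)
    m=(h[...,0]<18)&(h[...,1]>110)&(h[...,2]>70)&(C[...,2]>lo)&(C[...,2]<hi)
    n,l,s,ce=cv2.connectedComponentsWithStats(m.astype(np.uint8)); out=[]
    for i in range(1,n):
        if s[i,4]>amin:
            v,u=np.nonzero(l==i); P=onplane(c,np.c_[u,v],z); q=cv2.minAreaRect((P[:,:2]*1000).astype(np.float32)); out.append(P.mean(0))
            print("tube",s[i,4],ce[i].round(0),P.mean(0).round(4),np.round(q[0],1),np.round(q[1],1),round(q[2],1))
    return out
E
python3 - <<'E'
from w import *
s,p,d,c,C=look(); save("w4",p); tubes(p,c,C,.07,.055,.085)
slab(c,C,.072,.083,(.464,.005),.04,.077,"handle")
s,p,d,c,C=look("top"); save("top4",p); tubes(p,c,C,.07,.055,.085); slab(c,C,.045,.056,(.7065,.0713),.06,.05,"blank")
E
```

```text
[0.465  0.0069 0.1688] 92.42 [ 0.15  0.48 -0.31  2.08  0.25  0.62 -0.29] 20.35
tube 1713 [481. 150.] [0.5594 0.0686 0.07  ] [559.   68.5] [15.3 43.9] 0.5
tube 1556 [433. 214.] [0.5347 0.0294 0.07  ] [533.7  29.2] [44.  16.1] 76.2
tube 1274 [463. 325.] [ 0.5645 -0.045   0.07  ] [563.9 -46.3] [15.6 46.9] 2.8
handle 1776 [0.4646 0.007  0.077 ] [464.5   6.5] [13.5 49.7] 2.8
[0.4651 0.007  0.1688] 92.21 [ 0.15  0.48 -0.31  2.08  0.25  0.62 -0.3 ] 20.4
tube 47 [152. 297.] [0.4917 0.3224 0.07  ] [492.5 322.8] [11.2 21.3] 9.5
blank 53 [0.7073 0.0714 0.05  ] [707.4  71.3] [14.2 15. ] 89.0
```

View pics/w4.png

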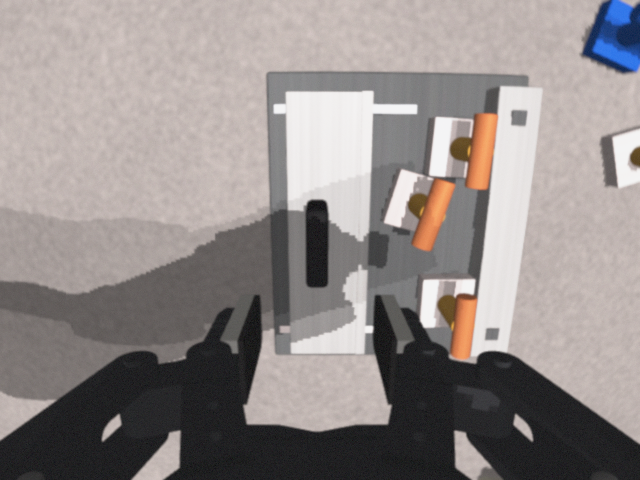

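The wrist view shows the jaw open by 49 mm (handle at (317,243)). The middle tee has been knocked askew (tube at (433,214)), and the other two are at (481,150) and (463,325). I'll take the middle one first.

Call:
servo_tool([
  [0,0,0.9,0,0,0,0.4],
  [0,0,0.9,0,0,0,0.4],
  [0,0,0.9,0,0,0,0.4],
  [0,0,0,0.48,0.77,0,0.4],
  [0,0,0,0.48,0.77,0,0.4],
  [0,0,0,0.48,0.77,0,0.4],
  [0,0,0,0.48,0.77,0.5,0.4],
  [0,0,0,0,0,1,0.4],
  [0,0,0,0,0,1,0.4],
  [0,0,0,0,0,1,0.4],
  [0,0,0,0,0,1,0.4],
  [0,0,0,0,0,1,0.4],
  [0,0,0,0,0,0.65,0.4],
  [0,0,0,0,0,0,0.4],
  [0,0,0,0,0,0,0],
  [0,0,0,0,0,0,0],
  [0,0,0,0,0,0,0],
  [0,0,0,0,0,0,0],
], grip_force=40)

```text
clock: 22.25
ee_pos: [0.5341, 0.0298, 0.0459]
tool_rot: [0.786, 0.619, 0.0, 0.0]
wrist_force: [0.2, 0.8, -1.2]
grip_width: 0.0139
grip_force: 39.0
```

Call:
servo_tool([
  [0,0,0,0,0,-1,0],
  [0,0,0,0,0,-1,0],
  [0,0,0,0,0,-1,0],
  [0,0,0,0,0,-1,0],
  [0,0,0,0,0,-1,0],
  [0,0,-0.83,0,0,0,0],
  [0,0,-0.83,0,0,0,0],
  [0,0,0,-1,0.04,0,0],
  [0,0,0,-1,0.04,0,0],
  [0,0,0,-1,0.04,0,0],
  [0,0,0,-1,0.04,0,0],
  [0,0,0,-1,0.04,0,0],
  [0,0,0,-1,0.04,0,0],
  [0,0,0,-1,0.04,0,0],
  [0,0,0,-1,0.04,0,0],
  [0,0,0,-1,0.04,0,0],
  [0,0,0,-1,0.04,0,0],
  [0,0,0,-1,0.04,0,0],
  [0,0,0,-1,0,0,0],
  [0,0,0,-1,0,0,0],
])

```text
clock: 24.25
ee_pos: [0.526, -0.231, 0.1455]
tool_rot: [0.729, 0.685, -0.0, -0.0]
wrist_force: [0.2, -0.5, -0.9]
grip_width: 0.0142
grip_force: 39.2
```

Call:
servo_tool([
  [0,0,0,-1,0,0,0],
  [0,0,0,-1,0,0,0],
  [0,0,0,-1,0,0,0],
  [0,0,0,-1,0,0,0],
  [0,0,0,-1,0,0,0],
  [0,0,0,-0.3,0,0,0],
  [0,0,0,0,0,0,0],
  [0,0,0,0,0,0,0],
])

```text
clock: 25.05
ee_pos: [0.5199, -0.3345, 0.1453]
tool_rot: [0.729, 0.685, 0.0, -0.001]
wrist_force: [0.8, 0.3, -1.1]
grip_width: 0.014
grip_force: 39.2
```

```bash
python3 - <<'E'
from w import *
s,p,d,c,C=look(); save("w5",p); delta(s,(.5205,-.3358))
m=(C[...,2]>.018)&(C[...,2]<.03)&(C[...,1]<-.2)
v,u=np.nonzero(m); P=onplane(c,np.c_[u,v],.025); q=cv2.minAreaRect((P[:,:2]*1000).astype(np.float32)); print(len(u),q)
print(np.percentile(P[:,0],[1,99]),np.percentile(P[:,1],[1,99]), s['grip_width'])
E
```

```text
[ 0.5199 -0.3345  0.1453] 86.47 [ 0.72  0.7  -0.31  1.69  0.28  0.8   0.22] 25.05
shares x,y -0.06 0.03
8216 ((518.2689208984375, -325.2118835449219), (389.5602722167969, 162.383544921875), 4.908351421356201)
[0.33020188 0.69566617] [-0.39631634 -0.23846457] 0.014037391017471054
```

Call:
servo_tool([
  [0,0,0,0,0,1,0],
  [0,0,0,0,0,1,0],
  [0,0,0,0,0,1,0],
  [0,0,0,0,0,1,0],
  [0,0,0,0,0,0.9,0],
  [0,0,0,0,0,0.5,0],
  [0,0,0,0,0,0,0],
  [0,0,0,0,0,0,0.4],
  [0,0,0,0,0,0,0.4],
  [0,0,0,0,0,0,0.4],
  [0,0,0,0,0,-0.5,0.4],
  [0,0,0,0,0,-1,0.4],
  [0,0,0,0,0,-1,0.4],
  [0,0,0,0,0,-1,0.4],
  [0,0,0,0,0,-1,0.4],
  [0,0,0,0,0,-1,0.4],
])

```text
clock: 26.7
ee_pos: [0.5199, -0.3362, 0.1494]
tool_rot: [0.729, 0.685, 0.0, 0.001]
wrist_force: [0.4, 0.1, -1.5]
grip_width: 0.0341
grip_force: 0.0
```

Call:
servo_tool([
  [0,0,0,0.975,0.088,0,0.4],
  [0,0,0,0.975,0.088,0,0.4],
  [0,0,0,0.975,0.088,0,0.4],
  [0,0,0,0.975,0.088,0,0.4],
  [0,0,0,0.975,0.088,0,0.4],
  [0,0,0,0.975,0.088,0,0.4],
  [0,0,0,0.975,0.088,0,0.4],
  [0,0,0,0.975,0.088,0,0.4],
  [0,0,0,0.975,0.088,0,0.4],
  [0,0,0,0.975,0.088,0,0.4],
  [0,0,0,0.975,0.088,0,0.4],
  [0,0,0,0.975,0.088,0,0.4],
  [0,0,0,0.975,0.088,0,0.4],
  [0,0,0,0.975,0.088,0,0.4],
  [0,0,0,0.975,0.088,0,0.4],
  [0,0,-1,0,0,0,0.4],
  [0,0,0,0,0,0,0.4],
  [0,0,0,0,0,0,0.4],
])

```text
clock: 28.5
ee_pos: [0.5646, -0.0464, 0.148]
tool_rot: [0.693, 0.721, 0.0, 0.0]
wrist_force: [-0.6, 0.4, 0.0]
grip_width: 0.034
grip_force: 0.0
```

```bash
python3 - <<'E'
from w import *
s,p,d,c,C=look(); save("w6",p); tubes(p,c,C,.07,.055,.085); delta(s,(.564,-.0457)); delta(s,(.559,.0685))
E
```

```text
[ 0.5646 -0.0464  0.148 ] 92.24 [ 0.23  0.63 -0.31  1.83  0.28  0.72 -0.19] 28.5
tube 2127 [319.  41.] [0.5611 0.0664 0.07  ] [561.   65.9] [40.  13.3] 89.0
tube 1726 [321. 254.] [ 0.5669 -0.0461  0.07  ] [566.8 -46.4] [14.2 45.4] 2.3
shares x,y 0.03 -0.03
shares x,y 5.75 -0.05
```

Call:
servo_tool([
  [0,0,0,0,0.1,1,0.4],
  [0,0,0,0,0,1,0.4],
  [0,0,0,0,0,1,0.4],
  [0,0,0,0,0,1,0.4],
  [0,0,0,0,0,0.6,0.4],
  [0,0,0,0,0,0.5,0.4],
  [0,0,0,0,0,0,0.4],
  [0,0,0,0,0,0,0],
  [0,0,0,0,0,0,0],
  [0,0,0,0,0,0,0],
  [0,0,0,0,0,0,0],
  [0,0,0,0,0,-1,0],
  [0,0,0,0,0,-1,0],
  [0,0,0,0,0,-1,0],
  [0,0,0,0,0,-1,0],
  [0,0,0,0,0,-1,0],
])

```text
clock: 30.15
ee_pos: [0.5663, -0.0457, 0.1462]
tool_rot: [0.692, 0.722, -0.0, -0.0]
wrist_force: [-0.2, 0.3, -1.5]
grip_width: 0.0146
grip_force: 39.2
```

Call:
servo_tool([
  [0,0,1,0,0,0,0],
  [0,0,0,-0.975,-0.325,0,0],
  [0,0,0,-0.975,-0.325,0,0],
  [0,0,0,-0.975,-0.325,0,0],
  [0,0,0,-0.975,-0.325,0,0],
  [0,0,0,-0.975,-0.325,0,0],
  [0,0,0,-0.975,-0.325,0,0],
  [0,0,0,-0.975,-0.325,0,0],
  [0,0,0,-0.975,-0.325,0,0],
  [0,0,0,-0.975,-0.325,0,0],
  [0,0,0,-0.975,-0.325,0,0],
  [0,0,0,-0.975,-0.325,0,0],
  [0,0,0,-0.975,-0.325,0,0],
  [0,0,0,-0.975,-0.325,0,0],
  [0,0,0,-0.975,-0.325,0,0],
  [0,0,0,-0.975,-0.325,0,0],
  [0,0,0,0,0,0,0],
])

```text
clock: 31.85
ee_pos: [0.4487, -0.3351, 0.1452]
tool_rot: [0.731, 0.683, -0.001, 0.0]
wrist_force: [-0.7, -1.0, -2.0]
grip_width: 0.0139
grip_force: 39.2
```

Call:
servo_tool([
  [0,0,0,0,0,1,0],
  [0,0,0,0,0,1,0],
  [0,0,0,0,0,1,0],
  [0,0,0,0,0,1,0],
  [0,0,0,0,0,0.9,0],
  [0,0,0,0,0,0.5,0],
  [0,0,0,0,0,0,0],
  [0,0,0,0,0,0,0.4],
  [0,0,0,0,0,0,0.4],
  [0,0,0,0,0,0,0.4],
  [0,0,0,0,0,-0.5,0.4],
  [0,0,0,0,0,-1,0.4],
  [0,0,0,0,0,-1,0.4],
  [0,0,0,0,0,-1,0.4],
  [0,0,0,0,0,-1,0.4],
  [0,0,0,0,0,-1,0.4],
])

```text
clock: 33.45
ee_pos: [0.4509, -0.3316, 0.1493]
tool_rot: [0.729, 0.685, 0.0, 0.001]
wrist_force: [-0.0, -0.1, 0.8]
grip_width: 0.0341
grip_force: 0.0
```

Call:
servo_tool([
  [0,0,0,1,0.25,0,0.4],
  [0,0,0,1,0.25,0,0.4],
  [0,0,0,1,0.25,0,0.4],
  [0,0,0,1,0.25,0,0.4],
  [0,0,0,1,0.25,0,0.4],
  [0,0,0,1,0.25,0,0.4],
  [0,0,0,1,0.25,0,0.4],
  [0,0,0,1,0.25,0,0.4],
  [0,0,0,1,0.25,0,0.4],
  [0,0,0,1,0.25,0,0.4],
  [0,0,0,1,0.25,0,0.4],
  [0,0,0,1,0.25,0,0.4],
  [0,0,0,1,0.25,0,0.4],
  [0,0,0,1,0.25,0,0.4],
  [0,0,0,1,0.25,0,0.4],
  [0,0,0,1,0.25,0,0.4],
  [0,0,0,1,0.25,0,0.4],
  [0,0,-1,0,0,0,0.4],
  [0,0,0,0,0,0,0.4],
  [0,0,0,0,0,0,0.4],
])

```text
clock: 35.45
ee_pos: [0.5569, 0.0019, 0.1479]
tool_rot: [0.693, 0.721, 0.0, 0.0]
wrist_force: [-0.1, -0.1, 0.6]
grip_width: 0.0338
grip_force: 0.0
```

```bash
python3 - <<'E'
from w import *
s,p,d,c,C=look(); save("w7",p); t=tubes(p,c,C,.07,.055,.085); delta(s,t[0][:2])
E
```

```text
[0.5569 0.0019 0.1479] 92.24 [ 0.15  0.62 -0.31  1.86  0.28  0.71 -0.28] 35.45
tube 2041 [329. 134.] [0.5609 0.0689 0.07  ] [561.   68.5] [43.8 13.2] 89.4
shares x,y 3.34 0.33
```

Call:
servo_tool([
  [0,0,0.2,0.83,0.08,0,0.4],
  [0,0,0.2,0.83,0.08,0,0.4],
  [0,0,0,0.83,0.08,0,0.4],
  [0,0,0,0.85,0.08,0,0.4],
  [0,0,0,0,0,1,0.4],
  [0,0,0,0,0,1,0.4],
  [0,0,0,0,0,1,0.4],
  [0,0,0,0,0,1,0.4],
  [0,0,0,0,0,0.6,0.4],
  [0,0,0,0,0,0.5,0.4],
  [0,0,0,0,0,0,0.4],
  [0,0,0,0,0,0,0],
  [0,0,0,0,0,0,0],
  [0,0,0,0,0,0,0],
  [0,0,0,0,0,0,0],
  [0,0,0,0,0,-1,0],
  [0,0,0,0,0,-1,0],
  [0,0,0,0,0,-1,0],
  [0,0,0,0,0,-1,0],
  [0,0,0,0,0,-1,0],
])

```text
clock: 37.5
ee_pos: [0.5626, 0.0695, 0.1464]
tool_rot: [0.707, 0.707, 0.0, 0.0]
wrist_force: [1.0, -0.7, -0.8]
grip_width: 0.0143
grip_force: 39.1
```

Call:
servo_tool([
  [0,0,0,-0.99,-0.455,0,0],
  [0,0,0,-0.99,-0.455,0,0],
  [0,0,0,-0.99,-0.455,0,0],
  [0,0,0,-0.99,-0.455,0,0],
  [0,0,0,-0.99,-0.455,0,0],
  [0,0,0,-0.99,-0.455,0,0],
  [0,0,0,-0.99,-0.455,0,0],
  [0,0,0,-0.99,-0.455,0,0],
  [0,0,0,-0.99,-0.455,0,0],
  [0,0,0,-0.99,-0.455,0,0],
  [0,0,0,-0.99,-0.455,0,0],
  [0,0,0,-0.99,-0.455,0,0],
  [0,0,0,-0.99,-0.455,0,0],
  [0,0,0,-0.99,-0.455,0,0],
  [0,0,0,-0.99,-0.455,0,0],
  [0,0,0,-0.99,-0.455,0,0],
  [0,0,0,-0.99,-0.455,0,0],
  [0,0,0,-0.99,-0.455,0,0],
  [0,0,0,-0.99,-0.455,0,0],
  [0,0,0,-0.99,-0.455,0,0],
])

```text
clock: 39.5
ee_pos: [0.3804, -0.3277, 0.1456]
tool_rot: [0.707, 0.707, 0.0, 0.001]
wrist_force: [-0.0, -0.6, -2.1]
grip_width: 0.0144
grip_force: 39.2
```

Call:
servo_tool([
  [0,0,0.6,0,0,0,0],
  [0,0,0,0,0,0,0],
])

```text
clock: 39.7
ee_pos: [0.3803, -0.3275, 0.1455]
tool_rot: [0.73, 0.684, 0.0, 0.001]
wrist_force: [-0.7, 1.4, -1.9]
grip_width: 0.0144
grip_force: 39.2
```

Call:
servo_tool([
  [0,0,0,0,0,1,0],
  [0,0,0,0,0,1,0],
  [0,0,0,0,0,1,0],
  [0,0,0,0,0,1,0],
  [0,0,0,0,0,0.9,0],
  [0,0,0,0,0,0.5,0],
  [0,0,0,0,0,0,0],
  [0,0,0,0,0,0,0.4],
  [0,0,0,0,0,0,0.4],
  [0,0,0,0,0,0,0.4],
  [0,0,0,0,0,-0.5,0.4],
  [0,0,0,0,0,-1,0.4],
  [0,0,0,0,0,-1,0.4],
  [0,0,0,0,0,-1,0.4],
  [0,0,0,0,0,-1,0.4],
  [0,0,0,0,0,-1,0.4],
])

```text
clock: 41.3
ee_pos: [0.3803, -0.3267, 0.1493]
tool_rot: [0.729, 0.685, 0.0, 0.001]
wrist_force: [0.7, -0.4, 0.2]
grip_width: 0.0342
grip_force: 0.0
```

```bash
python3 - <<'E'
from w import *
s,p,d,c,C=look("side"); save("s8",p); tubes(p,c,C,.059,.045,.075,20)
c2=cal("top"); 
p=robot.capture("top")[0]; save("t8",p)
E
```

```text
[ 0.3803 -0.3267  0.1493] 86.41 [ 0.89  0.56 -0.34  2.    0.31  0.63  0.28] 41.3
tube 45 [381. 192.] [ 0.5153 -0.3215  0.059 ] [ 516.8 -321.7] [17.1 55.1] 9.6
tube 42 [404. 198.] [ 0.446  -0.3168  0.059 ] [ 447.1 -318.1] [15.2 58.3] 7.2
tube 33 [428. 206.] [ 0.375 -0.309  0.059] [ 376.7 -310.8] [14.3 50.6] 8.5
tube 63 [251. 344.] [0.4898 0.3335 0.059 ] [489.8 333.2] [11.7 21.7] 9.2
```

View pics/s8.png

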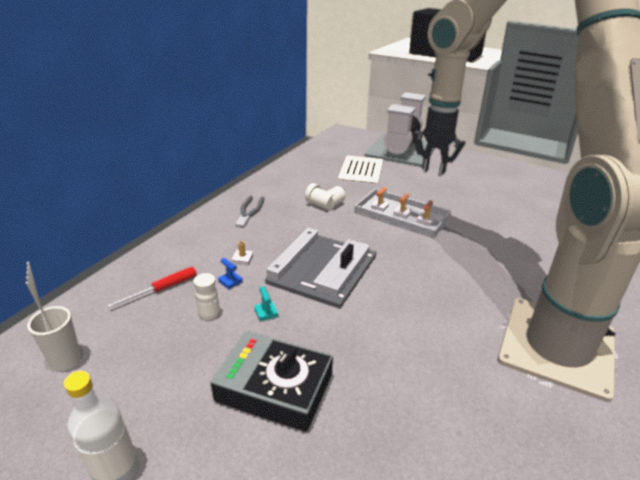

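The side view shows the three tees standing in the tray at (381,195), (404,202) and (428,208), an empty vise, and the elbow and jar undisturbed. Next is the blank.

Call:
servo_tool([
  [0,0,1,0,0,0,0.4],
  [0,0,1,0,0,0,0.4],
  [0,0,1,0,0,0,0.4],
  [0,0,1,0,0,0,0.4],
  [0,0,1,0,0,0,0.4],
  [0,0,1,0,0,0,0.4],
  [0,0,1,0,0,0,0.4],
  [0,0,1,0,0,0,0.4],
  [0,0,1,0,0,0,0.4],
  [0,0,1,0,0,0,0.4],
  [0,0,1,0,0,0,0.4],
])

```text
clock: 42.5
ee_pos: [0.3801, -0.3264, 0.1473]
tool_rot: [0.985, 0.175, -0.0, -0.0]
wrist_force: [0.2, -0.0, -0.6]
grip_width: 0.034
grip_force: 0.0
```

Call:
servo_tool([
  [0,0,0,0.986,-0.683,0,0.4],
  [0,0,0,0.986,-0.683,0,0.4],
  [0,0,0,0.986,-0.683,0,0.4],
  [0,0,0,0.986,-0.683,0,0.4],
  [0,0,0,0.986,-0.683,0,0.4],
  [0,0,0,0.986,-0.683,0,0.4],
  [0,0,0,0.986,-0.683,0,0.4],
  [0,0,0,0.986,-0.683,0,0.4],
  [0,0,0,0.986,-0.683,0,0.4],
  [0,0,0,0.986,-0.683,0,0.4],
  [0,0,0,0.986,-0.683,0,0.4],
  [0,0,0,0.986,-0.683,0,0.4],
  [0,0,0,0.986,-0.683,0,0.4],
  [0,0,0,0.986,-0.683,0,0.4],
  [0,0,0,0.986,-0.683,0,0.4],
  [0,0,0,0.986,-0.683,0,0.4],
  [0,0,0,0.986,-0.683,0,0.4],
  [0,0,0,0.986,-0.683,0,0.4],
  [0,0,0,0.986,-0.683,0,0.4],
  [0,0,0,0,0,0,0.4],
])

```text
clock: 44.5
ee_pos: [0.6422, 0.052, 0.147]
tool_rot: [0.984, 0.18, 0.001, -0.001]
wrist_force: [-0.9, 0.2, 0.2]
grip_width: 0.0342
grip_force: 0.0
```

```bash
python3 - <<'E'
from w import *
s,p,d,c,C=look(); save("w9",p)
P=slab(c,C,.044,.056,(.707,.0713),.05,.05,"top")
slab(c,C,.010,.018,(.707,.0713),.05,.014,"foot")
delta(s,P.mean(0)[:2])
E
```

```text
[0.6422 0.052  0.147 ] 20.7 [-0.15  0.71  0.05  1.62 -0.05  0.81 -1.29] 44.5
top 634 [0.7072 0.0725 0.05  ] [707.2  72.7] [15.6 15.5] 20.8
foot 3019 [0.7078 0.0723 0.014 ] [707.2  71.9] [39.7 39. ] 20.0
shares x,y 3.4 0.19
```

View pics/w9.png

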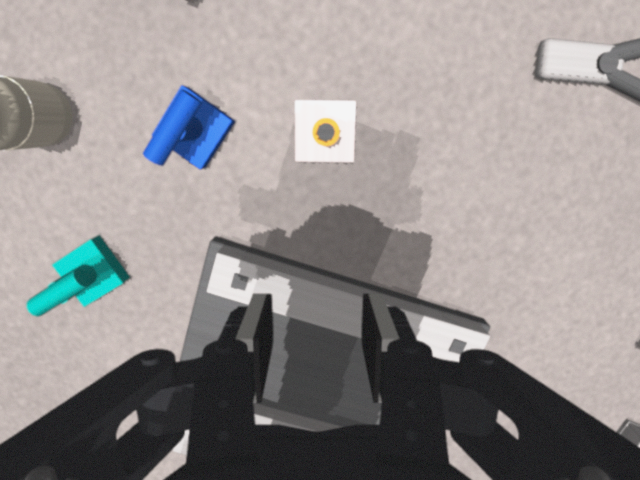

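The wrist view shows the blank square to the tool at (326,132), with the blue look-alike about 130 px to the left, clear of the fingers.

Call:
servo_tool([
  [0,0,0,0.85,0.05,0,0.4],
  [0,0,0,0.85,0.05,0,0.4],
  [0,0,0,0.85,0.05,0,0.4],
  [0,0,0,0.85,0.04,0,0.4],
  [0,0,0,0,0,1,0.4],
  [0,0,0,0,0,1,0.4],
  [0,0,0,0,0,1,0.4],
  [0,0,0,0,0,1,0.4],
  [0,0,0,0,0,1,0.4],
  [0,0,0,0,0,0.7,0.4],
  [0,0,0,0,0,0.5,0.4],
  [0,0,0,0,0,0,0.4],
  [0,0,0,0,0,0,0],
  [0,0,0,0,0,0,0],
  [0,0,0,0,0,0,0],
  [0,0,0,0,0,0,0],
])

```text
clock: 46.15
ee_pos: [0.7066, 0.0675, 0.0241]
tool_rot: [0.984, 0.177, 0.001, 0.0]
wrist_force: [-0.1, -0.2, -0.2]
grip_width: 0.0143
grip_force: 39.0
```

Call:
servo_tool([
  [0,0,0,0,0,-1,0],
  [0,0,0,0,0,-1,0],
  [0,0,0,0,0,-1,0],
  [0,0,0,0,0,-1,0],
  [0,0,0,0,0,-1,0],
  [0,0,0,0,0,-1,0],
  [0,0,0,0,0,0,0],
  [0,0,0,0,0,0,0],
])

```text
clock: 46.95
ee_pos: [0.7059, 0.0674, 0.1432]
tool_rot: [0.984, 0.177, 0.0, 0.0]
wrist_force: [-0.6, -0.1, -2.5]
grip_width: 0.0149
grip_force: 39.1
```

```bash
python3 - <<'E'
from w import *
s,p,d,c,C=look(); print(s['grip_width'],s['wrist_force'])
a,_=robot.capture("side"); cs=cal("side"); uv=project(cs,s['ee_pos'])[0].astype(int); print(uv)
b=cv2.resize(a[max(uv[1]-75,0):uv[1]+75,uv[0]-75:uv[0]+75],(400,400),interpolation=cv2.INTER_CUBIC)
save("w10",np.hstack([cv2.resize(p,(400,300)),np.zeros((300,1,3),np.uint8)]) if 0 else np.hstack([cv2.resize(p[40:440,160:560],(400,400)),b]))
E
```

```text
[0.7059 0.0674 0.1432] 20.41 [-0.17  0.81  0.06  1.41 -0.06  0.92 -1.31] 46.95
0.014852767420674278 [-0.57336323 -0.13015856 -2.48850124]
[239 205]
```

View pics/w10.png

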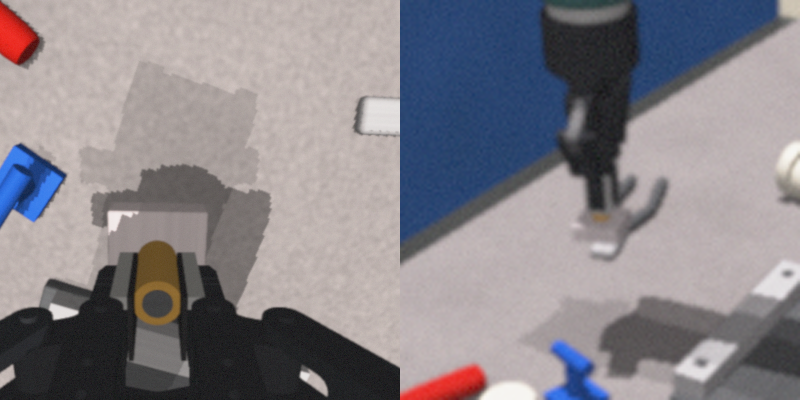

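The views show the blank gripped by its stem (wrist crop (157,300)), hanging upright with its foot square to the tool.

Call:
servo_tool([
  [0,0,0.99,0,0,0,0],
  [0,0,0.99,0,0,0,0],
  [0,0,0.99,0,0,0,0],
  [0,0,0,-0.965,0.328,0,0],
  [0,0,0,-0.965,0.328,0,0],
  [0,0,0,-0.965,0.328,0,0],
  [0,0,0,-0.965,0.328,0,0],
  [0,0,0,-0.965,0.328,0,0],
  [0,0,0,-0.965,0.328,0,0],
  [0,0,0,-0.965,0.328,0,0],
  [0,0,0,-0.965,0.328,0,0],
  [0,0,0,0,0,0,0],
  [0,0,0,0,0,0,0],
  [0,0,0,0,0,0,0],
])

```text
clock: 48.45
ee_pos: [0.555, 0.0085, 0.143]
tool_rot: [1.0, 0.023, 0.0, -0.0]
wrist_force: [-0.2, -0.6, -1.5]
grip_width: 0.0144
grip_force: 39.1
```

Call:
servo_tool([
  [0,0,0,0,0,1,0],
  [0,0,0,0,0,1,0],
  [0,0,0,0,0,1,0],
  [0,0,0,0,0,1,0],
  [0,0,0,0,0,0.6,0],
  [0,0,0,0,0,0.5,0],
  [0,0,0,0,0,0.1,0],
  [0,0,0,0,0,0,0],
])

```text
clock: 49.25
ee_pos: [0.5547, 0.0082, 0.0395]
tool_rot: [1.0, 0.023, 0.0, -0.0]
wrist_force: [0.5, 0.2, -1.8]
grip_width: 0.0148
grip_force: 39.1
```

Call:
servo_tool([
  [0,0,0,0,0,0,0.4],
  [0,0,0,0,0,0,0.4],
  [0,0,0,0,0,0,0.4],
  [0,0,0,0,0,-0.5,0.4],
  [0,0,0,0,0,-1,0.4],
  [0,0,0,0,0,-1,0.4],
  [0,0,0,0,0,-1,0.4],
  [0,0,0,0,0,-1,0.4],
  [0,0,0,0,0,-1,0.4],
  [0,0,0,-1,0,0,0.4],
  [0,0,0,-1,0,0,0.4],
  [0,0,0,-1,0,0,0.4],
  [0,0,0,-1,0,0,0.4],
  [0,0,0,0,0,0,0.4],
  [0,0,0,0,0,0,0.4],
  [0,0,0,0,0,0,0.4],
])

```text
clock: 50.85
ee_pos: [0.476, 0.0045, 0.1498]
tool_rot: [1.0, 0.023, 0.001, -0.0]
wrist_force: [0.8, 0.4, 0.1]
grip_width: 0.0339
grip_force: 0.0
```

```bash
python3 - <<'E'
from w import *
s,p,d,c,C=look(); save("w11",p)
slab(c,C,.058,.071,(.555,.0085),.03,.065,"stemtop")
slab(c,C,.026,.033,(.555,.0085),.032,.029,"foot")
slab(c,C,.072,.083,(.465,.007),.04,.077,"handle")
delta(s,(.4646,.007))
E
```

```text
[0.476  0.0045 0.1498] 2.59 [-0.16  0.51  0.13  2.08 -0.12  0.55 -1.47] 50.85
stemtop 678 [0.5572 0.0089 0.065 ] [557.3   9. ] [14.9 15. ] 46.9
foot 3581 [0.5576 0.009  0.029 ] [561.6   8.9] [49.  39.5] 1.6
handle 2048 [0.4667 0.0054 0.077 ] [466.7   5.2] [14.4 48.6] 2.6
shares x,y -0.56 -0.15
```

View pics/w11.png

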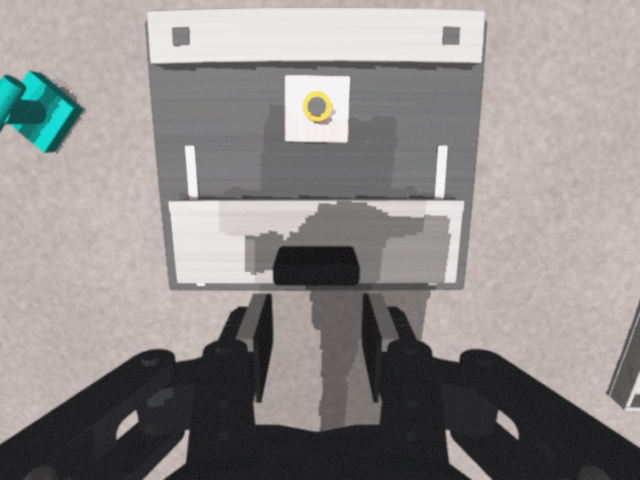

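The wrist view shows the blank upright on the bed at (317,107), square and midway along the jaws. The handle is at (317,265).

Call:
servo_tool([
  [0,0,-1,0,0,0,0.4],
  [0,0,-1,0,0,0,0.4],
  [0,0,-1,0,0,0,0.4],
  [0,0,-1,0,0,0,0.4],
  [0,0,-1,0,0,0,0.4],
  [0,0,-1,0,0,0,0.4],
  [0,0,-1,0,0,0,0.4],
  [0,0,-1,0,0,0,0.4],
  [0,0,-1,0,0,0,0.4],
  [0,0,-1,0,0,0,0.4],
  [0,0,-1,0,0,0,0.4],
  [0,0,-1,0,0,0,0.4],
  [0,0,-1,0,0,0,0.4],
  [0,0,-1,0,0,0,0.4],
  [0,0,-1,0,0,0,0.4],
  [0,0,0,0.1,-0.52,0,0.4],
  [0,0,0,0,0,0,0.4],
  [0,0,0,0,0,0,0.4],
  [0,0,0,0,0,0,0.4],
])

```text
clock: 52.8
ee_pos: [0.4641, 0.006, 0.1494]
tool_rot: [0.691, 0.723, 0.0, 0.0]
wrist_force: [0.7, -0.0, -0.1]
grip_width: 0.0343
grip_force: 0.0
```

Call:
servo_tool([
  [0,0,0,0,0.05,1,0.4],
  [0,0,0,0,0,1,0.4],
  [0,0,0,0,0,1,0.4],
  [0,0,0,0,0,1,0.4],
  [0,0,0,0,0,0.7,0.4],
  [0,0,0,0,0,0.5,0.4],
  [0,0,0,0,0,0,0.4],
  [0,0,0,0,0,0,0],
  [0,0,0,0,0,0,0],
  [0,0,0,0,0,0,0],
  [0,0,0,0,0,0,0],
  [0,0,0,0,0.4,0,0],
  [0,0,0,0,0.4,0,0],
  [0,0,0,0,0.4,0,0],
  [0,0,0,0,0.4,0,0],
  [0,0,0,0,0.3,0,0],
  [0,0,0,0,0.3,0,0],
  [0,0,0,0,0.2,0,0],
  [0,0,0,0,0,0,0],
  [0,0,0,0,0,0,0],
], grip_force=50)

```text
clock: 54.8
ee_pos: [0.5116, 0.0082, 0.0459]
tool_rot: [0.691, 0.723, -0.001, -0.001]
wrist_force: [-4.0, 0.7, 7.9]
grip_width: 0.0134
grip_force: 50.8
```

Call:
servo_tool([
  [0,0,0,0,0.15,0,0],
  [0,0,0,0,0,0,0],
  [0,0,0,0,0,0,0],
])

```text
clock: 55.1
ee_pos: [0.5142, 0.0083, 0.0459]
tool_rot: [0.691, 0.723, -0.001, -0.001]
wrist_force: [-5.6, 1.1, 7.2]
grip_width: 0.0134
grip_force: 51.0
```

Call:
servo_tool([
  [0,0,0,0,0.15,0,0],
  [0,0,0,0,0,0,0],
  [0,0,0,0,0,0,0],
])

```text
clock: 55.4
ee_pos: [0.5151, 0.0083, 0.0459]
tool_rot: [0.691, 0.723, -0.003, -0.002]
wrist_force: [-9.4, 0.4, 11.9]
grip_width: 0.0132
grip_force: 51.6
```

Call:
servo_tool([
  [0,0,0,0,0,0,0.4],
  [0,0,0,0,0,0,0.4],
  [0,0,0,0,0,0,0.4],
  [0,0,0,0,0,-1,0.4],
  [0,0,0,0,0,-1,0.4],
  [0,0,0,0,0,-1,0.4],
  [0,0,0,0,0,-1,0.4],
  [0,0,0,0,0,-1,0.4],
  [0,0,0,0,0,-1,0.4],
  [0,0,0,-1,-1,0,0.4],
  [0,0,0,-1,-1,0,0.4],
  [0,0,0,-1,-1,0,0.4],
  [0,0,0,0,0,0,0.4],
  [0,0,0,0,0,0,0.4],
])

```text
clock: 56.8
ee_pos: [0.4619, -0.0546, 0.1655]
tool_rot: [0.691, 0.722, 0.0, 0.0]
wrist_force: [-0.1, 0.2, 0.3]
grip_width: 0.0342
grip_force: 0.0
```

```bash
python3 - <<'E'
from w import *
s,p,d,c,C=look(); save("w12",p)
slab(c,C,.058,.071,(.564,.0085),.02,.065,"stemtop")
slab(c,C,.072,.083,(.514,.007),.04,.077,"handle")
delta(s,(.4055,.3495)); delta(s,(.5,.15))
E
```

```text
[ 0.4619 -0.0546  0.1655] 92.5 [ 0.31  0.49 -0.36  2.08  0.29  0.62 -0.2 ] 56.8
stemtop 661 [0.5633 0.0098 0.065 ] [563.2   9.7] [18.  15.2] 3.6
handle 2216 [0.5143 0.0083 0.077 ] [514.2   7.5] [14.7 49.5] 2.8
shares x,y 20.31 -1.94
shares x,y 10.14 2.35
```

View pics/w12.png

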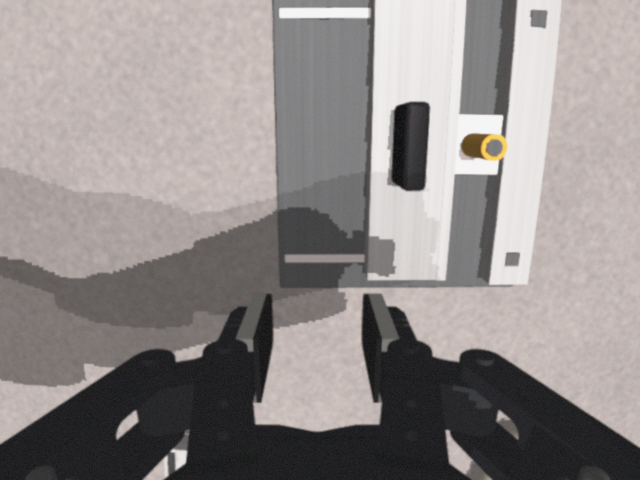

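The wrist view shows the jaw shut: blank stem at (494,147), handle at (411,146), about 49 mm apart. The blank is clamped, so the dial is last.

Call:
servo_tool([
  [0,0,0.38,0,0,0,0.6],
  [0,0,0,1,-0.1,0,0.6],
  [0,0,0,1,-0.1,0,0.6],
  [0,0,0,1,-0.1,0,0.6],
  [0,0,0,1,-0.1,0,0.6],
  [0,0,0,1,-0.1,0,0.6],
  [0,0,0,1,-0.1,0,0.6],
  [0,0,0,1,-0.1,0,0.6],
  [0,0,0,1,-0.1,0,0.6],
  [0,0,0,1,-0.1,0,0.6],
  [0,0,0,1,-0.1,0,0.6],
  [0,0,0,1,-0.1,0,0.6],
  [0,0,0,1,-0.1,0,0.6],
  [0,0,0,1,-0.1,0,0.6],
  [0,0,0,1,-0.1,0,0.6],
  [0,0,0,1,-0.1,0,0.6],
  [0,0,0,1,-0.1,0,0.6],
  [0,0,0,1,-0.1,0,0.6],
  [0,0,0,1,-0.1,0,0.6],
  [0,0,0,0,0,0,0.6],
])

```text
clock: 58.85
ee_pos: [0.4228, 0.3108, 0.1655]
tool_rot: [0.703, 0.711, 0.002, -0.001]
wrist_force: [-0.8, -1.4, 0.2]
grip_width: 0.0513
grip_force: 0.0
```

```bash
python3 - <<'E'
from w import *
s,p,d,c,C=look(); save("w13",p)
P=slab(c,C,.090,.106,(.4057,.35),.035,.099,"bar"); delta(s,(.4055,.350))
E
```

```text
[0.4228 0.3108 0.1655] 90.65 [-0.47  0.55 -0.32  1.93  0.25  0.69 -0.93] 58.85
bar 2075 [0.406  0.3522 0.099 ] [405.9 351.5] [13.8 40.9] 0.0
shares x,y 1.97 -0.84
```

Call:
servo_tool([
  [0,0,0,1,-0.42,0,0.6],
  [0,0,0,1,-0.42,0,0.6],
  [0,0,0,0,0,0,0.6],
  [0,0,0,0,0,0,0.6],
  [0,0,0,0,0,0,0.6],
])

```text
clock: 59.4
ee_pos: [0.4072, 0.3438, 0.1651]
tool_rot: [0.706, 0.708, -0.0, 0.001]
wrist_force: [-0.7, 0.1, 0.0]
grip_width: 0.051
grip_force: 0.0
```

Call:
servo_tool([
  [0,0,0,0.31,-0.08,0,0.6],
  [0,0,0,0,0,1,0.6],
  [0,0,0,0,0,1,0.6],
  [0,0,0,0,0,1,0.6],
  [0,0,0,0,0,0.9,0.6],
  [0,0,0,0,0,0.6,0.6],
  [0,0,0,0,0,0,0.6],
  [0,0,0,0,0,0,0],
  [0,0,0,0,0,0,0],
  [0,0,0,0,0,0,0],
  [0,0,0,0,0,0,0],
], grip_force=30)

```text
clock: 60.5
ee_pos: [0.4054, 0.3522, 0.0763]
tool_rot: [0.705, 0.709, 0.001, 0.0]
wrist_force: [0.8, 0.1, 6.1]
grip_width: 0.0133
grip_force: 32.9
```

Call:
servo_tool([
  [0,0,1,0,0,0,0],
  [0,0,1,0,0,0,0],
  [0,0,1,0,0,0,0],
  [0,0,1,0,0,0,0],
  [0,0,1,0,0,0,0],
  [0,0,1,0,0,0,0],
  [0,0,1,0,0,0,0],
  [0,0,1,0,0,0,0],
  [0,0,1,0,0,0,0],
  [0,0,1,0,0,0,0],
  [0,0,1,0,0,0,0],
  [0,0,1,0,0,0,0],
  [0,0,1,0,0,0,0],
  [0,0,0.47,0,0,0,0],
  [0,0,0,0,0,0,0],
  [0,0,0,0,0,0,0],
  [0,0,0,0,0,0,0],
])

```text
clock: 62.2
ee_pos: [0.407, 0.3508, 0.0763]
tool_rot: [0.997, 0.082, 0.002, 0.0]
wrist_force: [3.6, -3.3, 5.1]
grip_width: 0.0131
grip_force: 33.1
```

Call:
servo_tool([
  [0,0,0,0,0,0,0.6],
  [0,0,0,0,0,0,0.6],
  [0,0,0,0,0,0,0.6],
  [0,0,0,0,0,0,0.6],
  [0,0,0,0,0,-1,0.6],
  [0,0,0,0,0,-1,0.6],
  [0,0,0,0,0,-1,0.6],
  [0,0,0,0,0,-1,0.6],
  [0,0,0,0,0,-1,0.6],
  [0,0,0,0,0,-1,0.6],
  [0,0,0,0,0,0,0.6],
])

```text
clock: 63.3
ee_pos: [0.4061, 0.3529, 0.1976]
tool_rot: [0.997, 0.083, 0.002, -0.002]
wrist_force: [-0.2, -0.6, 0.4]
grip_width: 0.0512
grip_force: 0.0
```

```bash
python3 - <<'E'
from w import *
s,p,d,c,C=look()
slab(c,C,.090,.106,(.4057,.35),.035,.099,"bar")
st,q,d,c,C=look("top"); tubes(q,c,C,.059,.045,.075,20); slab(c,C,.058,.071,(.564,.0085),.02,.065,"stemtop"); slab(c,C,.08,.1,(.65,.26),.06,.09,"flux"); slab(c,C,.01,.07,(.6649,-.2709),.09,.04,"elbow")
save("end",np.hstack([cv2.resize(p,(400,300)),cv2.resize(q,(400,300))]))
E
```

```text
[0.4061 0.3529 0.1976] 9.51 [-0.89  0.52  0.19  1.88 -0.13  0.76 -2.04] 63.3
bar 1448 [0.4075 0.3516 0.099 ] [407.1 351.3] [42.4 13.5] 9.3
[0.4053 0.3524 0.1963] 9.52 [-0.89  0.52  0.19  1.88 -0.13  0.76 -2.04] 63.35
tube 131 [498. 271.] [ 0.5198 -0.3347  0.059 ] [ 519.7 -335.8] [13.4 43. ] 3.8
tube 67 [151. 297.] [0.4934 0.327  0.059 ] [493.2 327.1] [11.8 22.4] 12.3
tube 143 [500. 308.] [ 0.4505 -0.3313  0.059 ] [ 450.1 -332.1] [43.2 11.2] 88.2
tube 146 [502. 346.] [ 0.3798 -0.3265  0.059 ] [ 380.4 -326.4] [44.1 10.8] 88.3
stemtop 60 [0.5645 0.0087 0.065 ] [564.5   8.7] [13.5 15.8] 88.1
flux 355 [0.65   0.2597 0.09  ] [649.7 259.6] [41.7 38.6] 26.5
elbow 1552 [ 0.665  -0.2709  0.04  ] [ 668.5 -275.9] [ 86.4 100.4] 85.1
```

View pics/end.png

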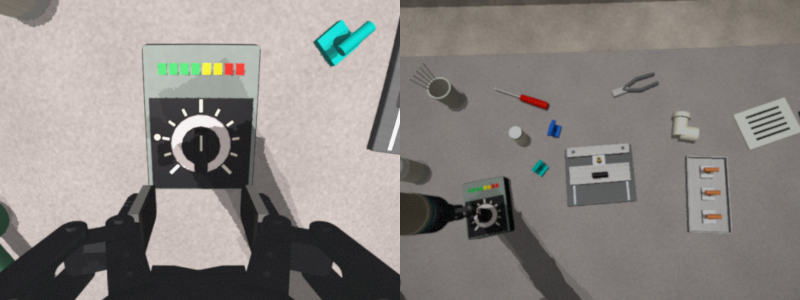

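The dial points at mark 5 (pointer (201,143), long mark (201,106)). The three tees stand in the tray, the blank is clamped midway, and the elbow and jar have not moved, so I'm handing in.

```bash
python3 -c "
from rig import robot
print(robot.job_done())"
```

```text
the job is handed in; nothing more can be done
None
```

The job is handed in at about 63 s on the robot's clock: dial at mark 5, blank clamped midway in the shut vise, all three tees in the tray, and the elbow and jar unmoved; the hand-in returned no verdict.

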